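# Put the pill containers away in the crate shelf

## Robot

A 7-joint arm with a two-finger parallel gripper is mounted at the origin on the work surface. World frame = base frame: x ahead of the robot, y to its left, z up, the work surface at z = 0. Lengths are in mm, angles in rad, forces in N, time in s.
With the tool pointing down it reaches from about 400 to 875 mm from the base axis. Payload 4.4 kg.
Tool frame: the origin (TCP) lies at the very end of the fingers, on their centre line; the grasp point (between the pads) lies 19 mm behind it; z points along the fingers, y is the line along which they close (so a half turn about z gives the same grasp; the last joint's range is limited). The gripper opens to 85 mm and grips with 20 to 120 N. Pads are 22 mm wide; open, the fingers measure 114 mm over their backs; the gripper's body (76 mm by 85 mm) begins 54 mm behind the grasp point. The pads swing forward as they close: fully open they stand 13 mm farther back than shut.
Start: joints at [-1.257, 0.628, 0.038, 1.517, -0.027, 0.996, -0.02], TCP at [240.955, 603.704, 231.313] pointing down, gripper open.
Joint ranges: [-3.06, 3.06], [-0.37, 2.12], [-1.25, 1.32], [0.18, 2.47], [-1.1, 4.24], [0.23, 1.98], [-2.94, 2.94]. Speed limits (rad/s): [2.57, 2.57, 3.14, 3.14, 3.14, 3.14, 3.14].

## Interface

Orientations are given as [roll, pitch, yaw] about the fixed x, y, z axes, in that order (R = Rz(yaw) Ry(pitch) Rx(roll)).
In Python, from cell import ctrl gives the robot as it stands.
- The arm moves only by the tool step_arm, never from a script. Its argument "series" is a list that holds one entry, the list of rows, each a list of 7 numbers: the turn, a rotation vector about the tool's x, y, z as a fraction of full scale, then the shift along the tool's x, y, z as a fraction of full scale, then the closure, from 0 (fully open) to 1 (shut). In form: [[[ax, ay, az, tx, ty, tz, gripper], ...]]. A call has 1 to 12 rows; each row shifts and turns the commanded pose from where the row before left it, along the tool's axes as they then stand; what a row does not reach is not made up. Full scale, the value 1, is 150 mm for a shift and 45 degrees for a turn. A row lasts 1/10 s, in which the tool goes at most 50 mm and 8.59 degrees, less where a joint would pass 70% of its speed; a pose out of reach is approached as far as the arm can. A call with a number of a shift or a turn outside -1 to 1 is refused whole. A call with a gripper value outside its range is refused whole. The fingers move at their own pace and stop on an object; the grip force is fixed at half the most. Time passes only in rows, so rows that do not move let the fingers close. It gives the time, the measured TCP pose, the force, the opening and the grip force at its end, in the units of the state.
- ctrl.read_state(): the state, without advancing time (a new reading comes with each control period).
- ctrl.get_image(name): name is "side" or "top"; returns a dict with "img" (400x640x3 uint8, red, green, blue), "fx", "fy", "cx", "cy" (pixels), "R" (3x3) and "t" (3): a world point X has camera coordinates R X + t. Camera axes: x right, y down, z forward; pixel columns grow to the right and rows downward; lengths in mm; the calibration is good to about 2 mm. A picture is of the moment at which its call begins. There is no depth.
- ctrl.finish_job(): hands the job in; it is judged then, once.
Trained networks look in a picture, given as the dict that the camera call returned (one of the last four; its "shot" number tells which), for a name from the list of things; names that differ only in an ending like _2 or _b are one class to them, and where a whole thing is asked for, a point or a joint stands for the part that bears it (a point fixed in the world has none). Each returns a list of dicts, best first, with "score" (0 to 1); they miss things now and then, are a little off and sometimes report something else, mostly with a low value. They report only what shows in the picture. A call takes as long as a camera call. They do not tell look-alikes from the thing itself.
- ctrl.recognise(picture, thing): "centre" ([column, row] in pixels, amid what is visible of it).
The state is a dict: "clock": time; "qpos": joint angles; "qd": joint speeds; "tau": joint torques, N m; "eef_pos": TCP position; "tool_rot": TCP orientation; "force": force on the tool from outside, world axes, zero at the start; "torque": the same for the moment, N m; "width": finger opening in mm; "gripper_force": force on a finger pad.
Only numpy, scipy, OpenCV 4.12 (cv2) and the standard library are available. Lean on these libraries where they do the work, as an engineer would, in place of code of your own. Each camera call takes 0.05 s, during which the arm holds its last target. There are 200 camera calls.

## Task

Put the four closed white pill containers away in the upper crate, each standing upright on the floor of the green holder made to its own shape and size (large round, small round, square, oblong). Set each one down, do not drop it, and leave the glass bottle and the torch where they are.

Things in the scene. Friction and masses are not known exactly. Their poses are not given: they have to be found in the camera images.
- tub_large_mid (a point): Large round closed white pill tub, diameter 56 mm, 74 mm tall (top 18 mm is a ribbed cap 54 mm across), about 130 g. Point: on its upright axis, half-way up; z up. Stands on the table at the start. Hold it in its upper half or about the middle: once in its holder only about 10 mm is free around its foot.
- tub_small_mid (a point): Small round closed white pill tub, diameter 34 mm, 68 mm tall (top 15 mm is a ribbed cap 32 mm across), about 50 g. Point: on its upright axis, half-way up; z up. Stands on the table at the start. Hold it in its upper half or about the middle: once in its holder only about 10 mm is free around its foot.
- tub_square_mid (a point): Square closed white pill tub, 42 x 42 mm, straight sides up to 56 mm, then a round cap 36 mm across, 72 mm tall in all, about 90 g; its x and y axes are square to its sides. Point: on its upright axis, half-way up; z up. Stands on the table at the start. Hold it in its upper half or about the middle: once in its holder only about 10 mm is free around its foot.
- case_oblong_mid (a point): Flat oblong closed white pill case, 30 mm thick along its x axis, 72 mm long along its y axis, 64 mm tall, straight-sided, with a grey seam line, about 80 g. Point: on its upright axis, half-way up; z up. Stands on the table at the start. Hold it in its upper half or about the middle: once in its holder only about 10 mm is free around its foot.
- holder_large: Large round green holder, inside diameter 76 mm: for the large round tub. Fixed in the upper crate. Origin: centre of its underside, on the crate floor; z up. Base 4 mm thick (inner floor 4 mm above the origin), rim top 14 mm above the origin, wall 3 mm thick. The crate floor is 125 mm above the table; the crate (300 x 400 mm outside, the long side roughly along y) has walls 6 mm thick whose tops are 190 mm above the table.
- holder_small: Small round green holder, inside diameter 54 mm: for the small round tub. Fixed in the upper crate. Origin: centre of its underside, on the crate floor; z up. Base 4 mm thick (inner floor 4 mm above the origin), rim top 14 mm above the origin, wall 3 mm thick.
- holder_square: Square green holder, inside 62 x 62 mm, sides along its x and y axes: for the square tub. Fixed in the upper crate. Origin: centre of its underside, on the crate floor; z up. Base 4 mm thick (inner floor 4 mm above the origin), rim top 14 mm above the origin, wall 3 mm thick.
- holder_oblong: Oblong green holder, inside 50 mm along its x axis and 92 mm along its y axis: for the oblong case. Fixed in the upper crate. Origin: centre of its underside, on the crate floor; z up. Base 4 mm thick (inner floor 4 mm above the origin), rim top 14 mm above the origin, wall 3 mm thick.
- glass_bottle_mid (a point): Small brown glass bottle with a black cap, diameter 36 mm, 82 mm tall, standing upright in the upper crate among the holders; to be left alone. Point: on its axis, half-way up (41 mm).
- torch_mid (a point): Yellow plastic torch, 147 mm long along its x axis, 44 mm across the head, lying on the table beyond the pill containers; to be left alone. Point: on its axis near mid-length, 22 mm above the table.
There are look-alikes about, which are no part of the job. What is shaped like the part that bears case_oblong_mid but orange or red is not meant.

How it is judged (in metres and radians):
At the end, for the whole second after the job is handed in: Each of the four containers stands in the holder of its own shape and size: axis within 16 mm of the holder's centre, underside on the holder's inner floor (within 5 mm), upright within 0.1 rad, released and at rest; the glass bottle (still upright) and the torch are within 30 mm of where they were (horizontal distance between tub_large_mid and holder_large below 0.016 m and z of tub_large_mid in the frame of holder_large between 0.036 and 0.046 m and angle between each of tub_large_mid, tub_small_mid, tub_square_mid, case_oblong_mid's own z axis and vertical below 0.1 rad and linear speed of each of tub_large, tub_small, tub_square, case_oblong below 0.02 m/s and contact force between the fingers and tub_large below 0.2 N and horizontal distance between tub_small_mid and holder_small below 0.016 m and z of tub_small_mid in the frame of holder_small between 0.033 and 0.043 m and contact force between the fingers and tub_small below 0.2 N and horizontal distance between tub_square_mid and holder_square below 0.016 m and z of tub_square_mid in the frame of holder_square between 0.035 and 0.045 m and contact force between the fingers and tub_square below 0.2 N and horizontal distance between case_oblong_mid and holder_oblong below 0.016 m and z of case_oblong_mid in the frame of holder_oblong between 0.031 and 0.041 m and contact force between the fingers and case_oblong below 0.2 N and distance of each of glass_bottle_mid, torch_mid from where it was at the start of the episode below 0.03 m and angle between glass_bottle_mid's own z axis and vertical below 0.3 rad); the robot touches nothing.
It fails at once if a pill container dropped into its holder: let go over the holder with its underside more than 35 mm above the holder's inner floor ((horizontal distance between tub_large_mid and holder_large below 0.06 m and z of tub_large_mid in the frame of holder_large above 0.076 m and contact force between anything else and tub_large below 0.05 N) or (horizontal distance between tub_small_mid and holder_small below 0.06 m and z of tub_small_mid in the frame of holder_small above 0.073 m and contact force between anything else and tub_small below 0.05 N) or (horizontal distance between tub_square_mid and holder_square below 0.06 m and z of tub_square_mid in the frame of holder_square above 0.075 m and contact force between anything else and tub_square below 0.05 N) or (horizontal distance between case_oblong_mid and holder_oblong below 0.06 m and z of case_oblong_mid in the frame of holder_oblong above 0.071 m and contact force between anything else and case_oblong below 0.05 N)).
It fails at once if the glass bottle pushed more than 30 mm or knocked over (not (distance of glass_bottle_mid from where it was at the start of the episode below 0.03 m) or not (angle between glass_bottle_mid's own z axis and vertical below 0.3 rad)).
It fails at once if the torch pushed more than 30 mm (not (distance of torch_mid from where it was at the start of the episode below 0.03 m)).
It also fails if it takes over 122 s, if anything falls off the work surface, if the arm or the gripper's body presses on something with over 40 N, if the wrist force passes 120 N, or if a joint passes its speed limit or range.

## Working session

There is one attempt and no reset: what is moved stays moved. The work goes in short steps, Python scripts to look and compute and a tool call to move; the robot and the scene stay as the last step left them, time stands still between calls to the robot, and variables do not carry over. Pictures are saved under pics/ and viewed, at most 14 in all, crops included, and the job is handed in when it is done.

Besides the shell and the picture viewer there is one more tool, called after "Request:" as a command line: name --argument value ..., lists and objects as JSON in quotes. step_arm: Moves the arm, as the interface text tells. Shift numbers are shares of 150 mm and turn numbers shares of 45 degrees, none past 1 either way. Its arguments: {"type":"object","properties":{"series":{"type":"array","items":{"type":"array","items":{"type":"array","items":{"type":"number","minimum":-1,"maximum":1}}}}},"required":["series"]}

```bash
mkdir -p pics; python3 - <<'E'
from cell import ctrl
import cv2
s=ctrl.read_state(); print(s)
for n in ["top","side"]:
    p=ctrl.get_image(n); cv2.imwrite(f"pics/{n}0.png",p["img"][:,:,::-1])
    print(n,p["fx"],p["cx"],p["cy"],p["R"],p["t"])
    for t in ["tub_large_mid","tub_small_mid","tub_square_mid","case_oblong_mid","holder_large","holder_small","holder_square","holder_oblong","glass_bottle_mid","torch_mid"]:
        print(t,[([round(float(v)) for v in d["centre"]],round(d["score"],2)) for d in ctrl.recognise(p,t)][:4])
E
```

```text
{'clock': 0.0, 'qpos': array([-1.25678693,  0.62933915,  0.03844561,  1.51839393, -0.02697945,
        0.99632293, -0.01996133]), 'qd': array([ 1.09562167e-03,  1.75152255e-03,  7.31922997e-04, -1.55510220e-03,
        9.59394326e-06,  6.72105595e-04, -9.44522012e-04]), 'tau': array([-6.89482258e-04, -5.63395894e+01,  1.22626573e+00, -1.93448335e+01,
        1.10533781e-02,  1.06269532e-02,  1.31328991e-05]), 'eef_pos': array([240.72467554, 603.0839604 , 230.38541668]), 'tool_rot': array([-3.13964796e+00,  4.53862324e-05,  2.76182961e+00]), 'force': array([ 0.62357381,  0.26135689, -0.21306355]), 'torque': array([-0.01083893,  0.02244856, -0.00011915]), 'gripper_force': 0.0, 'width': 85.59202064653638}
top 389.69814612055785 317.53888220611196 196.67437291438154 [[ 4.31367412e-03 -9.99990090e-01  1.10076322e-03]
 [-9.94725855e-01 -4.40376728e-03 -1.02474776e-01]
 [ 1.02478608e-01 -6.52914843e-04 -9.94734994e-01]] [ -84.84115092  599.05670295 1018.09410462]
tub_large_mid [([368, 210], 0.65)]
tub_small_mid [([413, 255], 0.49)]
tub_square_mid [([370, 260], 0.79)]
case_oblong_mid [([436,
[... 211 characters left out ...]
([417, 211], 0.58)]
glass_bottle_mid [([211, 197], 0.49)]
torch_mid [([387, 149], 0.57)]
side 372.4550827405128 316.79251233656254 201.75272761908212 [[ 0.86086157 -0.50870419 -0.01172194]
 [-0.37560838 -0.61975014 -0.68907773]
 [ 0.34327205  0.59760339 -0.72459263]] [-552.57279037  261.60834475 1041.3830007 ]
tub_large_mid [([332, 255], 0.66)]
tub_small_mid [([317, 308], 0.73)]
tub_square_mid [([295, 276], 0.54)]
case_oblong_mid [([355, 290], 0.89), ([363, 341], 0.69)]
holder_large [([289, 177], 0.66)]
holder_small [([316, 305], 0.69), ([260, 140], 0.44)]
holder_square [([224, 153], 0.53)]
holder_oblong [([248, 188], 0.85)]
glass_bottle_mid [([276, 149], 0.8)]
torch_mid [([384, 252], 0.75)]
```

View pics/top0.png

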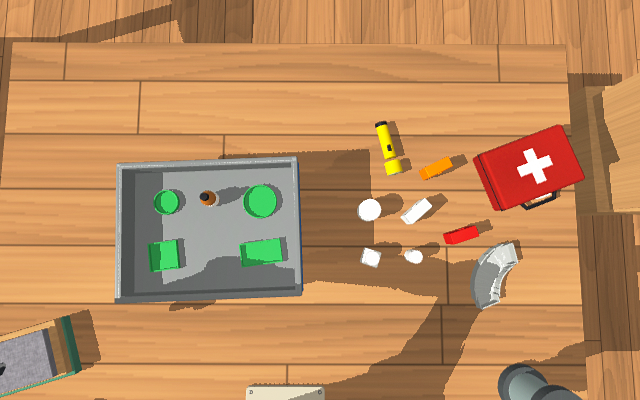

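View pics/side0.png

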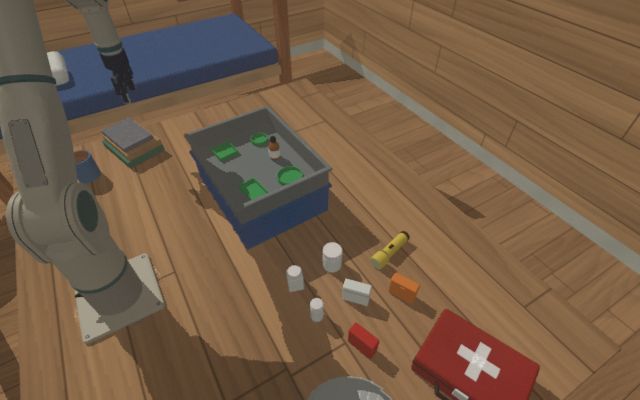

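The top view shows the large tub at (369,209), the square tub at (370,258), the small tub at (413,256) and the white oblong at (417,211). The look-alikes are the orange case (436,167) and the red case (460,235). The holders are at large (261,201), small (166,202), square (164,256) and oblong (262,251), with the bottle at (208,198). I choose the white oblong. Next I fit silhouettes to get the poses.

```bash
cat > h.py <<'E'
import numpy as np, cv2
from cell import ctrl
from scipy.optimize import minimize
def proj(p,X):
    c=np.asarray(X)@np.array(p["R"]).T+np.array(p["t"]); return np.c_[p["fx"]*c[:,0]/c[:,2]+p["cx"],p["fy"]*c[:,1]/c[:,2]+p["cy"]]
def back(p,uv,z):
    R=np.array(p["R"]);d=R.T@np.array([(uv[0]-p["cx"])/p["fx"],(uv[1]-p["cy"])/p["fy"],1]);o=-R.T@np.array(p["t"]);return (o+d*(z-o[2])/d[2])[:2]
a=np.linspace(0,2*np.pi,48,endpoint=False);C=np.c_[np.cos(a),np.sin(a)]
S=np.array([[1,1],[1,-1],[-1,-1],[-1,1]])
def lay(*L): return np.vstack([np.c_[o,np.full(len(o),z)] for o,z in L])
M={"tub_large":lay((28*C,0),(28*C,56),(27*C,74)),"tub_small":lay((17*C,0),(17*C,53),(16*C,68)),
"tub_square":lay((21*S,0),(21*S,56),(18*C,72)),"case_oblong":lay((S*[15,36],0),(S*[15,36],64)),
"holder_large":lay((41*C,125),(41*C,139)),"holder_small":lay((30*C,125),(30*C,139)),
"holder_square":lay((34*S,125),(34*S,139)),"holder_oblong":lay((S*[28,49],125),(S*[28,49],139))}
def mask(p,n):
    h=cv2.cvtColor(p["img"],cv2.COLOR_RGB2HSV).astype(int)
    m=((h[...,0]>45)&(h[...,0]<80)&(h[...,1]>120)) if n[0]=="h" else ((h[...,1]<60)&(h[...,2]>125))
    return m.astype(np.float32)
def fit(ps,n,xy,yaws=(0,)):
    K=8;obs=[]
    mid=M[n][:,2].mean()
    for p in ps:
        c=proj(p,[[*xy,mid]])[0].round().astype(int);r=32
        x0,y0=c-r; w=mask(p,n)[y0:y0+2*r,x0:x0+2*r]
        ok,lab=cv2.connectedComponents(w.astype(np.uint8))
        sub=lab[r-6:r+7,r-6:r+7]; v=sub[sub>0]; w=(lab==np.bincount(v).argmax()).astype(np.float32) if len(v) else w
        obs.append((p,x0,y0,w))
    def cost(q):
        s=0;cy,sy=np.cos(q[2]),np.sin(q[2])
        P=M[n].copy();P[:,:2]=P[:,:2]@np.array([[cy,sy],[-sy,cy]])+q[:2]
        for p,x0,y0,w in obs:
            uv=(proj(p,P)-[x0,y0]+.5)*K
            im=np.zeros((w.shape[0]*K,w.shape[1]*K),np.float32)
            cv2.fillConvexPoly(im,cv2.convexHull(uv.round().astype(np.int32)),1)
            s+=np.abs(cv2.resize(im,w.shape[::-1],interpolation=cv2.INTER_AREA)-w).sum()
        return s
    best=min((minimize(cost,[*xy,y],method="Nelder-Mead",options=dict(initial_simplex=[[*xy,y],[xy[0]+8,xy[1],y],[xy[0],xy[1]+8,y],[*xy,y+.3]])) for y in yaws),key=lambda r:r.fun)
    return best.x,best.fun,[int(o[3].sum()) for o in obs]
E
python3 - <<'E'
from h import *
T=ctrl.get_image("top");Sd=ctrl.get_image("side")
G={"tub_large":(369,209),"tub_small":(413,256),"tub_square":(370,258),"case_oblong":(417,211),"holder_large":(262,201),"holder_small":(166,202),"holder_square":(164,256),"holder_oblong":(262,251)}
for n,uv in G.items():
    xy=back(T,uv,M[n][:,2].mean()); y=(0,.4,.8,1.2) if n=="tub_square" else np.arange(0,3.1,.4) if "oblong" in n else (0,.4,.8,1.2) if "sq" in n else (0,)
    for ps in ([T],[Sd],[T,Sd]):
        q,f,ar=fit(ps,n,xy,y); print(n,q.round(2),round(f),ar)
for n,uv,z in (("bottle",(208,196),60),("torchhead",(393,167),22),("torchtail",(381,125),22),("orange",(436,167),32),("red",(460,235),32)): print(n,back(T,uv,z).round())
for uv in ((119,163),(297,158),(301,293),(116,299)): print("crate",back(T,uv,190).round())
cr=T["img"][140:280,350:490];cv2.imwrite("pics/crop1.png",cv2.resize(cr,None,fx=4,fy=4,interpolation=cv2.INTER_CUBIC)[:,:,::-1])
E
```

```text
tub_large [ 5.6402e+02 -2.1764e+02  3.0000e-01] 20 [418]
tub_large [ 5.6861e+02 -2.1075e+02 -8.0000e-02] 156 [365]
tub_large [ 5.6430e+02 -2.1734e+02  3.0000e-02] 186 [418, 365]
tub_small [ 4.4319e+02 -3.3499e+02  4.1000e-01] 15 [205]
tub_small [ 4.4388e+02 -3.3190e+02  1.9000e-01] 110 [173]
tub_small [ 4.4298e+02 -3.3446e+02  1.4000e-01] 131 [205, 173]
tub_square [ 440.03 -221.71    1.25] 20 [300]
tub_square [ 443.97 -212.8     1.15] 166 [221]
tub_square [ 440.05 -221.6     1.22] 194 [300, 221]
case_oblong [ 561.92 -345.47    0.71] 27 [419]
case_oblong [ 571.45 -332.8     3.42] 294 [312]
case_oblong [ 562.03 -344.93    0.71] 330 [419, 312]
holder_large [ 5.7792e+02  5.8650e+01 -4.0000e-02] 38 [896]
holder_large [ 5.8097e+02  7.0770e+01 -4.4000e-01] 223 [214]
holder_large [ 5.7813e+02  5.8700e+01 -4.0000e-02] 268 [896, 214]
holder_small [5.7480e+02 2.8524e+02 1.5000e-01] 32 [509]
holder_small [5.8186e+02 2.9961e+02 1.2000e-01] 128 [64]
holder_small [ 5.7505e+02  2.8551e+02 -1.2000e-01] 165 [509, 64]
holder_square [446.6  286.42   1.71] 33 [869]
holder_square [ 4.5345e+02  2.9367e+02 -2.1000e-01] 214 [103]
holder_square [446.72 286.39   1.7 ] 268 [869, 103]
holder_oblong [4.5547e+02 5.4200e+01 1.6000e-01] 37 [974]
holder_oblong [ 4.6371e+02  6.4960e+01 -2.8000e-01] 265 [211]
holder_oblong [455.07  54.6    3.29] 343 [974, 211]
bottle [597. 204.]
torchhead [ 683. -288.]
torchtail [ 801. -257.]
orange [ 682. -403.]
red [ 498. -462.]
crate [659. 375.]
crate [672. -34.]
crate [367. -46.]
crate [353. 364.]
```

View pics/crop1.png

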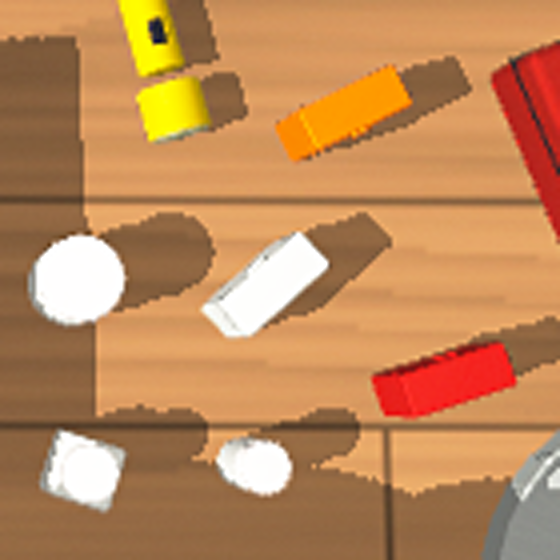

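The crop confirms the white oblong at crop (265,285), which is about top (416,211), with the orange and red cases apart from it. First I turn to yaw 90° and rise.

Request:
step_arm --series '[[[0,0,0.189,0,0,-0.03,0],[0,0,0.189,0,0,-0.03,0],[0,0,0.189,0,0,-0.03,0],[0,0,0.189,0,0,-0.03,0],[0,0,0.189,0,0,-0.03,0],[0,0,0.189,0,0,-0.03,0],[0,0,0.189,0,0,-0.03,0],[0,0,0.189,0,0,0,0],[0,0,0,0,0,0,0]]]'

```text
clock: 2.1
eef_pos: [240.8, 603.8, 262.9]
tool_rot: [3.141, 0.0, 1.574]
force: [1.5, -0.6, 0.2]
width: 85.5
gripper_force: 0.0
```

Request:
step_arm --series '[[[0,0,0,-0.274,0.108,0,0],[0,0,0,-0.274,0.108,0,0],[0,0,0,-0.274,0.108,0,0],[0,0,0,-0.274,0.108,0,0],[0,0,0,-0.274,0.108,0,0],[0,0,0,-0.274,0.108,0,0],[0,0,0,-0.274,0.108,0,0],[0,0,0,-0.274,0.108,0,0],[0,0,0,-0.274,0.108,0,0],[0,0,0,-0.274,0.108,0,0],[0,0,0,0,0,0,0]]]'

```text
clock: 3.2
eef_pos: [406.6, 187.0, 263.4]
tool_rot: [3.14, 0.002, 1.568]
force: [-1.4, 0.2, 1.2]
width: 85.3
gripper_force: 0.0
```

Request:
step_arm --series '[[[0,0,0,-0.274,0.108,0,0],[0,0,0,-0.274,0.108,0,0],[0,0,0,-0.274,0.108,0,0],[0,0,0,-0.274,0.108,0,0],[0,0,0,-0.274,0.108,0,0],[0,0,0,-0.274,0.108,0,0],[0,0,0,-0.274,0.108,0,0],[0,0,0,-0.274,0.108,0,0],[0,0,0,-0.274,0.108,0,0],[0,0,0,-0.274,0.108,0,0],[0,0,0,0,0,0,0]]]'

```text
clock: 4.3
eef_pos: [568.4, -224.2, 262.7]
tool_rot: [3.14, 0.006, 1.57]
force: [-0.9, -0.8, 1.0]
width: 85.5
gripper_force: 0.0
```

Request:
step_arm --series '[[[0,0,0,0,0,0.25,0],[0,0,0,0,0,0.25,0],[0,0,0,0,0,0.25,0],[0,0,0,0,0,0.25,0],[0,0,0,0,0,0,0],[0,0,0,0,0,0,0]]]'

```text
clock: 4.9
eef_pos: [568.0, -216.5, 113.0]
tool_rot: [-3.141, -0.001, 1.576]
force: [0.7, -0.7, 0.4]
width: 85.7
gripper_force: 0.0
```

```bash
python3 - <<'E'
from h import *
print(ctrl.read_state()["eef_pos"])
T=ctrl.get_image("top");S=ctrl.get_image("side")
c=[T["img"][160:280,310:440],S["img"][190:310,270:400]]
cv2.imwrite("pics/c2.png",cv2.resize(np.hstack(c),None,fx=3,fy=3)[:,:,::-1])
for p in (T,S): print(proj(p,[[564,-217,37],[564,-217,74],ctrl.read_state()["eef_pos"]]).round())
E
```

```text
[ 567.96553262 -216.5291041   112.98496723]
[[368. 210.]
 [370. 209.]
 [372. 206.]]
[[332. 257.]
 [332. 249.]
 [334. 239.]]
```

View pics/c2.png

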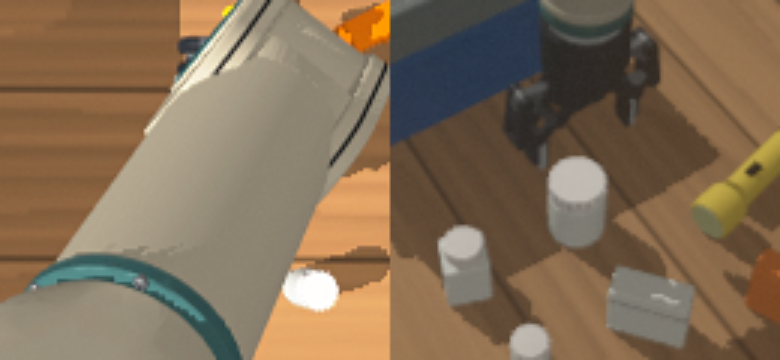

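The side crop shows the open fingers, centred at about (335,234), straddling the large tub at (332,257). Now I descend and grip.

Request:
step_arm --series '[[[0,0,0,0,-0.027,0.1,0],[0,0,0,0,0,0.15,0],[0,0,0,0,0,0.15,0],[0,0,0,0,0,0.15,0],[0,0,0,0,0,0.057,0],[0,0,0,0,0,0,0],[0,0,0,0,0,0,1],[0,0,0,0,0,0,1],[0,0,0,0,0,0,1],[0,0,0,0,0,0,1],[0,0,0,0,0,0,1],[0,0,0,0,0,0,1]]]'

```text
clock: 6.2
eef_pos: [564.9, -217.7, 23.8]
tool_rot: [3.139, 0.001, 1.574]
force: [-1.0, 0.6, 7.0]
width: 54.9
gripper_force: 62.7
```

Request:
step_arm --series '[[[0,0,0,0,0,-0.05,1],[0,0,0,0,0,-0.15,1],[0,0,0,0,0,-0.17,1],[0,0,0,0,0,-0.17,1],[0,0,0,0,0,-0.17,1],[0,0,0,0,0,-0.17,1],[0,0,0,0,0,-0.17,1],[0,0,0,0,0,-0.17,1],[0,0,0,0,0,-0.17,1],[0,0,0,0,0,-0.17,1],[0,0,0,0,0,-0.05,1],[0,0,0,0,0,0,1]]]'

```text
clock: 7.4
eef_pos: [564.2, -217.3, 264.5]
tool_rot: [3.139, 0.001, 1.574]
force: [0.8, -0.1, -1.5]
width: 54.3
gripper_force: 63.5
```

Request:
step_arm --series '[[[0,0,0,0.08,0.009,0,1],[0,0,0,0.184,0.009,0,1],[0,0,0,0.2,0.009,0,1],[0,0,0,0.2,0.009,0,1],[0,0,0,0.2,0.009,0,1],[0,0,0,0.2,0.009,0,1],[0,0,0,0.2,0.009,0,1],[0,0,0,0.2,0.009,0,1],[0,0,0,0.2,0.009,0,1],[0,0,0,0.17,0.007,0,1],[0,0,0,0,0,0,1],[0,0,0,0,0,0,1]]]'

```text
clock: 8.6
eef_pos: [574.8, 59.3, 261.7]
tool_rot: [-3.138, 0.0, 1.577]
force: [0.1, -0.2, -1.8]
width: 54.5
gripper_force: 63.5
```

```bash
python3 - <<'E'
from h import *
s=ctrl.read_state();print(s["eef_pos"],s["width"])
T=ctrl.get_image("top");S=ctrl.get_image("side")
c=[T["img"][130:300,200:340],S["img"][70:240,200:340]]
cv2.imwrite("pics/c3.png",cv2.resize(np.hstack(c),None,fx=2.5,fy=2.5)[:,:,::-1])
E
```

```text
[574.81840959  59.33234014 261.68371433] 54.453641793612945
```

View pics/c3.png

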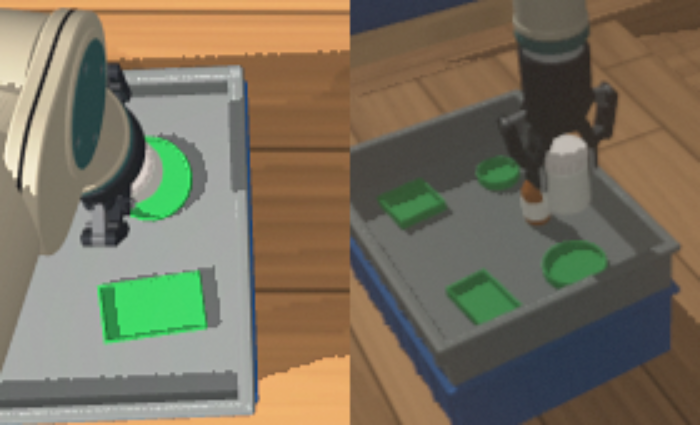

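The side crop shows the tub upright in the grip over the crate; the bottle stays clear.

Request:
step_arm --series '[[[0,0,0,0,0.018,0.08,1],[0,0,0,0,0,0.15,1],[0,0,0,0,0,0.15,1],[0,0,0,0,0,0.15,1],[0,0,0,0,0,0.1,1],[0,0,0,0,0,0.05,1],[0,0,0,0,0,0.03,1],[0,0,0,0,0,0,1],[0,0,0,0,0,0,1]]]'

```text
clock: 9.6
eef_pos: [579.2, 57.8, 157.3]
tool_rot: [3.14, -0.0, 1.574]
force: [-0.6, -0.7, -1.2]
width: 54.8
gripper_force: 63.5
```

Request:
step_arm --series '[[[0,0,0,0,0,0.012,1],[0,0,0,0,0,0.012,1],[0,0,0,0,0,0,1]]]'

```text
clock: 9.9
eef_pos: [578.6, 58.1, 153.2]
tool_rot: [3.142, -0.0, 1.574]
force: [-0.3, 0.1, -1.8]
width: 54.3
gripper_force: 63.5
```

Request:
step_arm --series '[[[0,0,0,0,0,0.01,1],[0,0,0,0,0,0,1]]]'

```text
clock: 10.1
eef_pos: [578.8, 58.1, 152.8]
tool_rot: [3.141, -0.001, 1.574]
force: [-2.9, 1.1, 6.9]
width: 54.3
gripper_force: 64.2
```

Request:
step_arm --series '[[[0,0,0,0,0,0,0],[0,0,0,0,0,0,0],[0,0,0,0,0,0,0],[0,0,0,0,0,0,0],[0,0,0,0,0,-0.06,0],[0,0,0,0,0,-0.2,0],[0,0,0,0,0,-0.2,0],[0,0,0,0,0,-0.2,0],[0,0,0,0,0,-0.07,0]]]'

```text
clock: 11.0
eef_pos: [580.5, 57.7, 264.8]
tool_rot: [3.136, -0.001, 1.574]
force: [-0.1, -0.3, 0.8]
width: 85.5
gripper_force: 0.0
```

Request:
step_arm --series '[[[0,0,0,-0.12,-0.06,0,0],[0,0,0,-0.25,-0.12,0,0],[0,0,0,-0.25,-0.124,0,0],[0,0,0,-0.25,-0.124,0,0],[0,0,0,-0.25,-0.124,0,0],[0,0,0,-0.25,-0.124,0,0],[0,0,0,-0.25,-0.124,0,0],[0,0,0,-0.247,-0.12,0,0],[0,0,0.136,0,0,0,0],[0,0,0.136,0,0,0,0],[0,0,0.136,0,0,0,0],[0,0,0,0,0,0,0]]]'

```text
clock: 12.2
eef_pos: [439.7, -222.9, 260.0]
tool_rot: [-3.139, 0.0, 1.252]
force: [-0.3, 0.1, 0.2]
width: 85.4
gripper_force: 0.0
```

```bash
python3 - <<'E'
from h import *
s=ctrl.read_state();print(s["eef_pos"],s["tool_rot"])
T=ctrl.get_image("top");S=ctrl.get_image("side")
print(fit([T],"holder_large",(578,58.6)))
c=[T["img"][130:300,200:340],S["img"][70:240,200:340]]
cv2.imwrite("pics/c4.png",cv2.resize(np.hstack(c),None,fx=2.5,fy=2.5)[:,:,::-1])
E
```

```text
[ 439.69924091 -222.88937271  260.00271852] [-3.13857865e+00  4.23595749e-04  1.25189751e+00]
(array([5.77748394e+02, 5.86114726e+01, 2.23929512e-01]), np.float64(622.90625), [309])
```

View pics/c4.png

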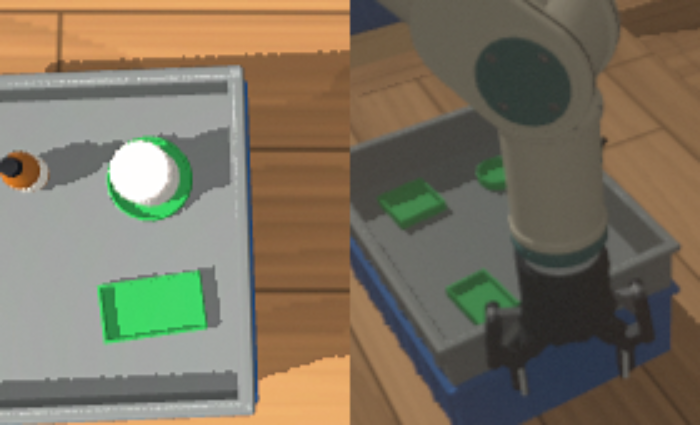

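The top crop shows the large tub standing inside its holder, with the offset due to parallax. Next is the square tub.

Request:
step_arm --series '[[[0,0,0,0,0,0.2,0],[0,0,0,0,0,0.25,0],[0,0,0,0,0,0.25,0],[0,0,0,0,0,0.25,0],[0,0,0,0,0,0.25,0],[0,0,0,0,0,0.2,0],[0,0,0,0,0,0.12,0],[0,0,0,0,0,0.06,0],[0,0,0,0,0,0,0],[0,0,0,0,0,0,0]]]'

```text
clock: 13.3
eef_pos: [441.9, -222.9, 24.7]
tool_rot: [3.141, 0.0, 1.254]
force: [0.5, -0.5, 0.1]
width: 85.4
gripper_force: 0.0
```

Request:
step_arm --series '[[[0,0,0,0,0,0,1],[0,0,0,0,0,0,1],[0,0,0,0,0,0,1],[0,0,0,0,0,0,1],[0,0,0,0,0,0,1],[0,0,0,0,0,0,1],[0,0,0,0,0,0,1]]]'

```text
clock: 14.0
eef_pos: [442.1, -222.6, 25.0]
tool_rot: [3.14, -0.0, 1.254]
force: [-0.7, 0.2, 4.9]
width: 41.3
gripper_force: 61.2
```

Request:
step_arm --series '[[[0,0,0,0,0,-0.05,1],[0,0,0,0,0,-0.15,1],[0,0,0,0,0,-0.2,1],[0,0,0,0,0,-0.2,1],[0,0,0,0,0,-0.2,1],[0,0,0,0,0,-0.2,1],[0,0,0,0,0,-0.2,1],[0,0,0,0,0,-0.2,1],[0,0,-0.135,0,0,-0.15,1],[0,0,-0.135,0,0,-0.05,1],[0,0,-0.135,0,0,0,1],[0,0,0,0,0,0,1]]]'

```text
clock: 15.2
eef_pos: [441.4, -222.4, 264.9]
tool_rot: [3.141, -0.0, 1.572]
force: [0.6, 0.2, -0.1]
width: 40.6
gripper_force: 60.7
```

Request:
step_arm --series '[[[0,0,0,0.08,0,0,1],[0,0,0,0.16,0,0,1],[0,0,0,0.24,0,0,1],[0,0,0,0.25,0,0,1],[0,0,0,0.25,0,0,1],[0,0,0,0.25,0,0,1],[0,0,0,0.25,0,0,1],[0,0,0,0.25,0,0,1],[0,0,0,0.25,0,0,1],[0,0,0,0.25,0,0,1],[0,0,0,0.25,0,0,1],[0,0,0,0.25,0,0,1]]]'

```text
clock: 16.4
eef_pos: [439.9, 189.0, 263.9]
tool_rot: [-3.14, 0.0, 1.57]
force: [1.4, 0.1, 0.1]
width: 40.8
gripper_force: 60.7
```

Request:
step_arm --series '[[[0,0,0,0.25,0,0,1],[0,0,0,0.2,0.01,0,1],[0,0,0,0.14,0.01,0,1],[0,0,0,0.073,0.013,0,1],[0,0,-0.09,0,0,0,1],[0,0,-0.09,0,0,0,1],[0,0,0,0,0,0,1],[0,0,0,0,0,0,1]]]'

```text
clock: 17.2
eef_pos: [445.8, 285.8, 264.1]
tool_rot: [-3.141, 0.0, 1.71]
force: [-0.4, 0.4, -1.1]
width: 40.8
gripper_force: 60.7
```

Request:
step_arm --series '[[[0,0,0,0,0,0.08,1],[0,0,0,0,0,0.15,1],[0,0,0,0,0,0.15,1],[0,0,0,0,0,0.15,1],[0,0,0,0,0,0.1,1],[0,0,0,0,0,0.05,1],[0,0,0,0,0,0.03,1],[0,0,0,0,0,0,1],[0,0,0,0,0,0,1]]]'

```text
clock: 18.1
eef_pos: [446.5, 286.6, 158.1]
tool_rot: [3.141, -0.0, 1.713]
force: [-1.0, 0.1, -0.8]
width: 41.2
gripper_force: 60.7
```

Request:
step_arm --series '[[[0,0,0,0,0,0.01,1],[0,0,0,0,0,0,1]]]'

```text
clock: 18.3
eef_pos: [446.2, 286.6, 156.5]
tool_rot: [3.141, -0.001, 1.713]
force: [0.2, 0.1, -0.6]
width: 41.2
gripper_force: 60.7
```

Request:
step_arm --series '[[[0,0,0,0,0,0.01,1],[0,0,0,0,0,0,1]]]'

```text
clock: 18.5
eef_pos: [446.0, 286.4, 154.7]
tool_rot: [3.142, -0.0, 1.713]
force: [-0.2, -0.2, -0.8]
width: 41.3
gripper_force: 60.7
```

Request:
step_arm --series '[[[0,0,0,0,0,0.008,1],[0,0,0,0,0,0,1]]]'

```text
clock: 18.7
eef_pos: [445.9, 286.4, 153.3]
tool_rot: [-3.141, 0.0, 1.713]
force: [-0.1, 0.0, -0.6]
width: 41.2
gripper_force: 60.7
```

Request:
step_arm --series '[[[0,0,0,0,0,0.008,1],[0,0,0,0,0,0,1]]]'

```text
clock: 18.9
eef_pos: [446.1, 286.5, 153.0]
tool_rot: [3.141, -0.001, 1.713]
force: [-1.3, -0.7, 6.5]
width: 40.8
gripper_force: 61.5
```

Request:
step_arm --series '[[[0,0,0,0,0,0,0],[0,0,0,0,0,0,0],[0,0,0,0,0,0,0],[0,0,0,0,0,0,0],[0,0,0,0,0,-0.06,0],[0,0,0,0,0,-0.2,0],[0,0,0,0,0,-0.2,0],[0,0,0,0,0,-0.2,0],[0,0,0.09,0,0,-0.07,0],[0,0,0.09,0,0,0,0]]]'

```text
clock: 19.9
eef_pos: [447.3, 287.0, 264.6]
tool_rot: [3.138, -0.003, 1.569]
force: [-1.6, -0.8, -0.2]
width: 85.6
gripper_force: 0.0
```

Request:
step_arm --series '[[[0,0,0,-0.15,0,0,0],[0,0,0,-0.26,0,0,0],[0,0,0,-0.26,0,0,0],[0,0,0,-0.26,0,0,0],[0,0,0,-0.26,0,0,0],[0,0,0,-0.26,0,0,0],[0,0,0,-0.26,0,0,0],[0,0,0,-0.26,0,0,0],[0,0,0,-0.26,0,0,0],[0,0,0,-0.26,0,0,0],[0,0,0,-0.26,0,0,0],[0,0,0,-0.26,0,0,0]]]'

```text
clock: 21.1
eef_pos: [446.5, -166.7, 262.5]
tool_rot: [3.141, -0.0, 1.572]
force: [0.7, 0.4, 0.9]
width: 85.4
gripper_force: 0.0
```

Request:
step_arm --series '[[[0,0,0,-0.26,0,0,0],[0,0,0,-0.26,0,0,0],[0,0,0,-0.26,0,0,0],[0,0,0,-0.2,0,0,0],[0,0,0,-0.15,0,0,0],[0,0,0,0,0,0,0],[0,0,0,0,0,0,0]]]'

```text
clock: 21.8
eef_pos: [446.5, -334.4, 261.9]
tool_rot: [-3.141, -0.001, 1.571]
force: [0.0, 0.9, 0.1]
width: 85.4
gripper_force: 0.0
```

```bash
python3 - <<'E'
from h import *
s=ctrl.read_state();print(s["eef_pos"],s["tool_rot"])
T=ctrl.get_image("top");S=ctrl.get_image("side")
c=[T["img"][130:310,110:290],S["img"][200:380,230:410]]
cv2.imwrite("pics/c5.png",cv2.resize(np.hstack(c),None,fx=2.2,fy=2.2)[:,:,::-1])
E
```

```text
[ 446.48557476 -334.44319633  261.92160002] [-3.14145779e+00 -6.24344703e-04  1.57103520e+00]
```

View pics/c5.png

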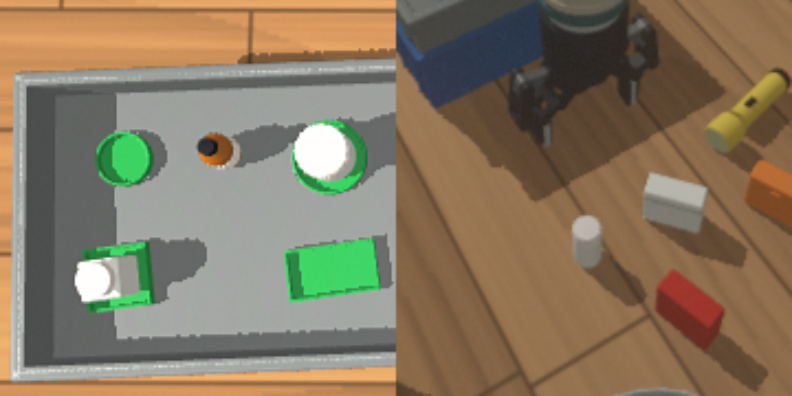

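The square tub stands in its holder at crop (110,278), the bottle is untouched, and the small tub stands alone under the gripper.

Request:
step_arm --series '[[[0,0,0,0,-0.02,0.2,0],[0,0,0,0,0,0.25,0],[0,0,0,0,0,0.25,0],[0,0,0,0,0,0.25,0],[0,0,0,0,0,0.25,0],[0,0,0,0,0,0.2,0],[0,0,0,0,0,0.12,0],[0,0,0,0,0,0.07,0],[0,0,0,0,0,0,0],[0,0,0,0,0,0,0]]]'

```text
clock: 22.9
eef_pos: [444.4, -334.5, 24.0]
tool_rot: [3.141, 0.001, 1.573]
force: [0.3, 0.6, 0.2]
width: 85.6
gripper_force: 0.0
```

Request:
step_arm --series '[[[0,0,0,0,0,0,1],[0,0,0,0,0,0,1],[0,0,0,0,0,0,1],[0,0,0,0,0,0,1],[0,0,0,0,0,0,1],[0,0,0,0,0,0,1],[0,0,0,0,0,0,1],[0,0,0,0,0,0,1]]]'

```text
clock: 23.7
eef_pos: [444.0, -334.8, 24.1]
tool_rot: [3.141, 0.0, 1.572]
force: [-0.8, 0.1, 6.3]
width: 32.3
gripper_force: 59.1
```

Request:
step_arm --series '[[[0,0,0,0,0,-0.05,1],[0,0,0,0,0,-0.15,1],[0,0,0,0,0,-0.2,1],[0,0,0,0,0,-0.2,1],[0,0,0,0,0,-0.2,1],[0,0,0,0,0,-0.2,1],[0,0,0,0,0,-0.2,1],[0,0,0,0,0,-0.2,1],[0,0,0,0,0,-0.15,1],[0,0,0,0,0,-0.05,1],[0,0,0,0,0,0,1]]]'

```text
clock: 24.8
eef_pos: [444.0, -334.8, 264.1]
tool_rot: [3.14, 0.001, 1.572]
force: [-0.6, 0.8, -0.9]
width: 31.9
gripper_force: 59.5
```

Request:
step_arm --series '[[[0,0,0,0.08,0.05,0,1],[0,0,0,0.16,0.05,0,1],[0,0,0,0.25,0.05,0,1],[0,0,0,0.25,0.05,0,1],[0,0,0,0.25,0.05,0,1],[0,0,0,0.25,0.05,0,1],[0,0,0,0.25,0.05,0,1],[0,0,0,0.25,0.05,0,1],[0,0,0,0.25,0.05,0,1],[0,0,0,0.25,0.05,0,1],[0,0,0,0.25,0.05,0,1],[0,0,0,0.25,0.05,0,1]]]'

```text
clock: 26.0
eef_pos: [532.1, 79.4, 261.6]
tool_rot: [-3.138, 0.0, 1.573]
force: [0.1, 0.2, -0.4]
width: 32.3
gripper_force: 59.5
```

Request:
step_arm --series '[[[0,0,0,0.25,0.05,0,1],[0,0,0,0.25,0.05,0,1],[0,0,0,0.25,0.05,0,1],[0,0,0,0.25,0.05,0,1],[0,0,0,0.2,0.05,0,1],[0,0,0,0.12,0.023,0,1],[0,0,0,0.073,0,0,1],[0,0,0,0,0,0,1],[0,0,0,0,0,0,1]]]'

```text
clock: 26.9
eef_pos: [573.4, 284.4, 262.5]
tool_rot: [-3.14, 0.002, 1.571]
force: [0.4, -0.7, -0.3]
width: 32.6
gripper_force: 59.5
```

Request:
step_arm --series '[[[0,0,0,0,0.01,0.08,1],[0,0,0,0,0,0.15,1],[0,0,0,0,0,0.15,1],[0,0,0,0,0,0.15,1],[0,0,0,0,0,0.1,1],[0,0,0,0,0,0.05,1],[0,0,0,0,0,0.025,1],[0,0,0,0,0,0,1],[0,0,0,0,0,0,1]]]'

```text
clock: 27.8
eef_pos: [576.2, 285.6, 158.4]
tool_rot: [3.14, -0.001, 1.572]
force: [-0.4, -0.1, -0.6]
width: 32.6
gripper_force: 59.5
```

Request:
step_arm --series '[[[0,0,0,0,0,0.01,1],[0,0,0,0,0,0,1]]]'

```text
clock: 28.0
eef_pos: [575.7, 285.7, 156.4]
tool_rot: [3.141, -0.0, 1.572]
force: [0.3, 0.7, -0.7]
width: 32.1
gripper_force: 59.5
```

Request:
step_arm --series '[[[0,0,0,0,0,0.015,1],[0,0,0,0,0,0,1]]]'

```text
clock: 28.2
eef_pos: [575.3, 285.5, 153.6]
tool_rot: [-3.141, 0.0, 1.572]
force: [-0.3, 0.3, -0.7]
width: 32.2
gripper_force: 59.5
```

Request:
step_arm --series '[[[0,0,0,0,0,0.008,1],[0,0,0,0,0,0,1]]]'

```text
clock: 28.4
eef_pos: [575.5, 285.6, 153.1]
tool_rot: [3.142, -0.0, 1.572]
force: [-2.5, -0.5, 4.5]
width: 32.1
gripper_force: 59.9
```

Request:
step_arm --series '[[[0,0,0,0,0,0,0],[0,0,0,0,0,0,0],[0,0,0,0,0,0,0],[0,0,0,0,0,0,0],[0,0,0,0,0,-0.06,0],[0,0,0,0,0,-0.2,0],[0,0,0,0,0,-0.2,0],[0,0,0,0,0,-0.2,0],[0,0,0,0,0,-0.07,0],[0,0,0,0,0,0,0]]]'

```text
clock: 29.4
eef_pos: [576.5, 285.7, 264.1]
tool_rot: [3.138, -0.002, 1.572]
force: [-0.0, 1.0, -0.7]
width: 85.4
gripper_force: 0.0
```

Request:
step_arm --series '[[[0,0,0,-0.15,0,0,0],[0,0,0,-0.26,0,0,0],[0,0,0,-0.26,0,0,0],[0,0,0,-0.26,0,0,0],[0,0,0,-0.26,0,0,0],[0,0,0,-0.26,0,0,0],[0,0,0,-0.26,0,0,0],[0,0,0,-0.26,0,0,0],[0,0,0,-0.26,0,0,0],[0,0,0,-0.26,0,0,0],[0,0,0,-0.26,0,0,0],[0,0,0,-0.26,0,0,0]]]'

```text
clock: 30.6
eef_pos: [574.9, -167.0, 260.3]
tool_rot: [-3.139, -0.001, 1.572]
force: [1.2, -0.3, 0.3]
width: 85.3
gripper_force: 0.0
```

Request:
step_arm --series '[[[0,0,0,-0.26,-0.02,0,0],[0,0,0,-0.26,-0.02,0,0],[0,0,0,-0.26,-0.02,0,0],[0,0,0,-0.22,-0.02,0,0],[0,0,0,-0.19,-0.01,0,0],[0,0,-0.181,0,0,0,0],[0,0,-0.181,0,0,0,0],[0,0,-0.181,0,0,0,0],[0,0,-0.181,0,0,0,0],[0,0,-0.181,0,0,0,0],[0,0,0,0,0,0,0],[0,0,0,0,0,0,0]]]'

```text
clock: 31.8
eef_pos: [562.1, -344.2, 260.8]
tool_rot: [-3.141, -0.002, 2.279]
force: [-0.1, 0.4, -0.4]
width: 85.3
gripper_force: 0.0
```

```bash
python3 - <<'E'
from h import *
s=ctrl.read_state();print(s["eef_pos"],s["tool_rot"])
T=ctrl.get_image("top");S=ctrl.get_image("side")
c=[T["img"][130:310,110:290],S["img"][180:360,260:440]]
cv2.imwrite("pics/c6.png",cv2.resize(np.hstack(c),None,fx=2.2,fy=2.2)[:,:,::-1])
E
```

```text
[ 562.11049164 -344.21624157  260.75221717] [-3.14112100e+00 -2.17757242e-03  2.27916817e+00]
```

View pics/c6.png

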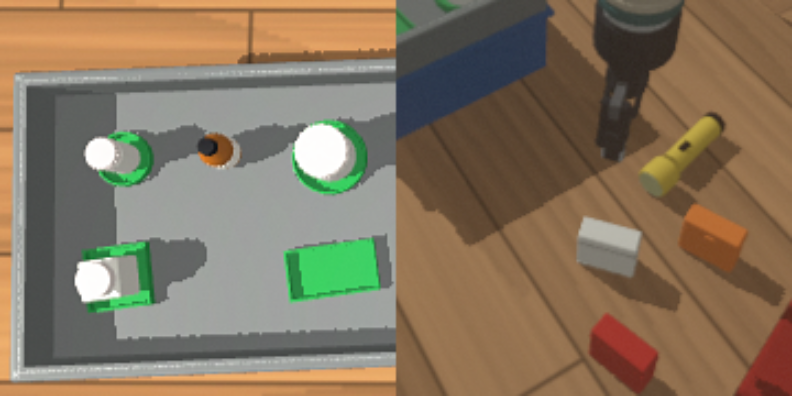

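The small tub stands in its holder at crop (120,157). The fingers line up across the white case at crop (608,247), clear of the torch and the orange case.

Request:
step_arm --series '[[[0,0,0,0,0,0.2,0],[0,0,0,0,0,0.25,0],[0,0,0,0,0,0.25,0],[0,0,0,0,0,0.25,0],[0,0,0,0,0,0.25,0],[0,0,0,0,0,0.2,0],[0,0,0,0,0,0.12,0],[0,0,0,0,0,0.06,0],[0,0,0,0,0,0,0],[0,0,0,0,0,0,0]]]'

```text
clock: 32.9
eef_pos: [563.3, -345.0, 25.9]
tool_rot: [3.141, 0.002, 2.282]
force: [0.2, -0.5, 0.5]
width: 85.2
gripper_force: 0.0
```

Request:
step_arm --series '[[[0,0,0,0,0,0,1],[0,0,0,0,0,0,1],[0,0,0,0,0,0,1],[0,0,0,0,0,0,1],[0,0,0,0,0,0,1],[0,0,0,0,0,0,1],[0,0,0,0,0,0,1],[0,0,0,0,0,0,1]]]'

```text
clock: 33.7
eef_pos: [563.2, -344.9, 25.7]
tool_rot: [3.141, 0.001, 2.283]
force: [-0.8, 0.3, 5.7]
width: 29.6
gripper_force: 59.9
```

Request:
step_arm --series '[[[0,0,0,0,0,-0.05,1],[0,0,0,0,0,-0.15,1],[0,0,0,0,0,-0.2,1],[0,0,0,0,0,-0.2,1],[0,0,0,0,0,-0.2,1],[0,0,0,0,0,-0.2,1],[0,0,0.181,0,0,-0.2,1],[0,0,0.181,0,0,-0.2,1],[0,0,0.181,0,0,-0.15,1],[0,0,0.181,0,0,-0.05,1],[0,0,0.181,0,0,0,1],[0,0,0,0,0,0,1]]]'

```text
clock: 34.9
eef_pos: [562.5, -344.1, 265.1]
tool_rot: [-3.141, -0.0, 1.572]
force: [0.8, 0.5, -1.5]
width: 29.7
gripper_force: 59.2
```

Request:
step_arm --series '[[[0,0,0,0.08,-0.06,0,1],[0,0,0,0.16,-0.06,0,1],[0,0,0,0.25,-0.06,0,1],[0,0,0,0.25,-0.06,0,1],[0,0,0,0.25,-0.06,0,1],[0,0,0,0.25,-0.06,0,1],[0,0,0,0.25,-0.06,0,1],[0,0,0,0.25,-0.06,0,1],[0,0,0,0.25,-0.06,0,1],[0,0,0,0.25,-0.06,0,1],[0,0,0,0.25,-0.06,0,1],[0,0,0,0.17,-0.06,0,1]]]'

```text
clock: 36.1
eef_pos: [453.1, 57.2, 264.7]
tool_rot: [-3.14, -0.001, 1.579]
force: [-0.8, 0.9, -1.7]
width: 29.4
gripper_force: 59.3
```

Request:
step_arm --series '[[[0,0,-0.102,0,0,0,1],[0,0,-0.102,0,0,0,1],[0,0,0,0,0,0,1],[0,0,0,0,0,0,1]]]'

```text
clock: 36.5
eef_pos: [454.0, 54.1, 264.9]
tool_rot: [-3.141, -0.0, 1.732]
force: [-0.0, -0.5, -0.2]
width: 29.2
gripper_force: 59.4
```

Request:
step_arm --series '[[[0,0,0,0,0,0.08,1],[0,0,0,0,0,0.15,1],[0,0,0,0,0,0.15,1],[0,0,0,0,0,0.15,1],[0,0,0,0,0,0.1,1],[0,0,0,0,0,0.05,1],[0,0,0,0,0,0.03,1],[0,0,0,0,0,0,1],[0,0,0,0,0,0,1]]]'

```text
clock: 37.4
eef_pos: [454.7, 54.3, 159.1]
tool_rot: [3.141, -0.0, 1.732]
force: [0.5, -0.3, -1.5]
width: 29.5
gripper_force: 59.4
```

Request:
step_arm --series '[[[0,0,0,0,0,0.012,1],[0,0,0,0,0,0,1]]]'

```text
clock: 37.6
eef_pos: [454.5, 54.5, 157.1]
tool_rot: [3.141, -0.0, 1.732]
force: [-1.1, 1.0, -1.0]
width: 29.4
gripper_force: 59.4
```

Request:
step_arm --series '[[[0,0,0,0,0,0.01,1],[0,0,0,0,0,0,1]]]'

```text
clock: 37.8
eef_pos: [454.2, 54.4, 155.2]
tool_rot: [-3.142, -0.0, 1.732]
force: [1.0, -0.2, -0.7]
width: 29.6
gripper_force: 59.4
```

Request:
step_arm --series '[[[0,0,0,0,0,0.01,1],[0,0,0,0,0,0,1]]]'

```text
clock: 38.0
eef_pos: [454.3, 54.4, 153.7]
tool_rot: [3.142, -0.0, 1.732]
force: [0.5, 0.3, -0.8]
width: 29.0
gripper_force: 59.6
```

Request:
step_arm --series '[[[0,0,0,0,0,0.006,1],[0,0,0,0,0,0,1]]]'

```text
clock: 38.2
eef_pos: [454.3, 54.4, 153.6]
tool_rot: [3.141, -0.001, 1.732]
force: [-2.9, 0.5, 8.6]
width: 28.9
gripper_force: 60.7
```

Request:
step_arm --series '[[[0,0,0,0,0,0,0],[0,0,0,0,0,0,0],[0,0,0,0,0,0,0],[0,0,0,0,0,0,0],[0,0,0,0,0,-0.06,0],[0,0,0,0,0,-0.2,0],[0,0,0,0,0,-0.2,0],[0,0,0,0,0,-0.2,0],[0,0,0.102,0,0,-0.1,0],[0,0,0.102,0,0,0,0]]]'

```text
clock: 39.2
eef_pos: [455.8, 54.3, 269.7]
tool_rot: [3.136, -0.002, 1.569]
force: [0.8, 0.1, 0.2]
width: 85.4
gripper_force: 0.0
```

Request:
step_arm --series '[[[0,0,0,-0.15,0,0,0],[0,0,0,-0.26,0,0,0],[0,0,0,-0.26,0,0,0],[0,0,0,-0.26,0,0,0],[0,0,0,-0.26,0,0,0],[0,0,0,-0.26,0,0,0],[0,0,0,-0.26,0,0,0],[0,0,0,-0.26,0,0,0],[0,0,0,-0.15,0,0,0],[0,0,0,0,0,0,0],[0,0,0,0,0,0,0]]]'

```text
clock: 40.3
eef_pos: [454.3, -263.6, 267.0]
tool_rot: [-3.141, -0.001, 1.571]
force: [-0.2, 0.8, -0.0]
width: 85.3
gripper_force: 0.0
```

```bash
python3 - <<'E'
from h import *
T=ctrl.get_image("top");S=ctrl.get_image("side")
c=[T["img"][130:310,110:310],S["img"][90:270,180:350]]
cv2.imwrite("pics/c7.png",cv2.resize(np.hstack(c),None,fx=2.1,fy=2.1)[:,:,::-1])
E
```

```text
(no output)
```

View pics/c7.png

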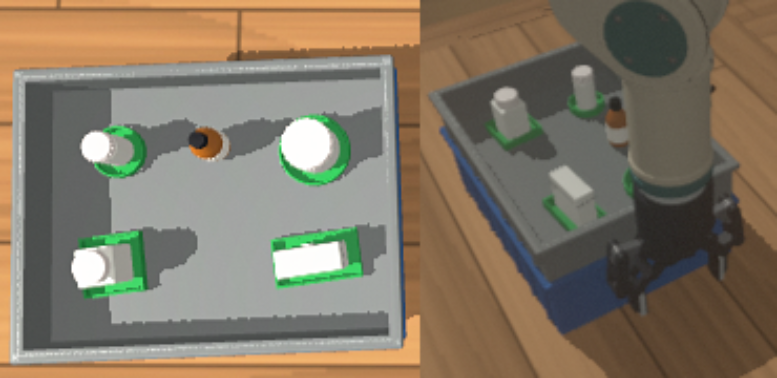

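All four stand upright in their own holders, at top crop (115,148), (315,147), (108,264) and (315,258). The bottle is upright in its place at (207,143).

```bash
python3 -c "
from cell import ctrl
print(ctrl.finish_job())"
```

```text
the job is handed in; nothing more can be done
None
```

The job is handed in: in the last pictures all four white containers stand upright in their own green holders, and the bottle looks unmoved; I never went near the torch but did not check it at the end, and the hand-in gave no verdict.

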